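# Pack the finished candlestick set

### The job

Pack the three finished candlesticks into the tray, each standing upright inside the seat ring of its own size: the small one in the small ring, the medium in the medium, the large in the large. Set them down gently, without dropping them or knocking them over. Leave the two unfinished ones, still on their square waste blocks, and the wax tin standing where they are.

Things in the scene. Friction and masses are not known exactly. Their poses are not given: they have to be found in the camera images.
- candlestick_small: small finished candlestick of plain pale wood, standing upright and loose: round foot 36 mm across and 9 mm thick, narrow waist, straight round candle cup at the top 28 mm across and 24 mm high with a dark bored candle hole (the bore is only painted on: grip the cup from outside); 60 mm high in all. Origin: centre of its underside, z up. Round, so its yaw does not matter.
- candlestick_medium: medium finished candlestick of plain pale wood, standing upright and loose: round foot 50 mm across and 9 mm thick, narrow waist, straight round candle cup at the top 34 mm across and 24 mm high with a dark bored candle hole (the bore is only painted on: grip the cup from outside); 71 mm high in all. Origin: centre of its underside, z up. Round, so its yaw does not matter.
- candlestick_large: large finished candlestick of plain pale wood, standing upright and loose: round foot 64 mm across and 9 mm thick, narrow waist, straight round candle cup at the top 40 mm across and 24 mm high with a dark bored candle hole (the bore is only painted on: grip the cup from outside); 82 mm high in all. Origin: centre of its underside, z up. Round, so its yaw does not matter.
- unfinished_a: part-turned look-alike of the same pale wood, standing loose: like the finished candlesticks but still on a square waste block (48 x 48 x 14 mm) and its top (30 mm across) is not bored; 70 mm high in all. Does not belong in the tray. Origin: centre of its underside, z up, x and y along the block's sides.
- unfinished_b: part-turned look-alike of the same pale wood, standing loose: like the finished candlesticks but still on a square waste block (60 x 60 x 14 mm) and its top (36 mm across) is not bored; 82 mm high in all. Does not belong in the tray. Origin: centre of its underside, z up, x and y along the block's sides.
- tray: packing tray of plywood, fixed to the bench: open box 112 mm (its x) by 312 mm (its y) and 16 mm high, walls and floor 5 mm thick. Origin: centre of its underside, z up. The three seat rings stand on its floor in a row along its y axis, 98 mm apart, the middle one at its centre, in an order that changes.
- seat_small: small seat: dark wooden ring fixed on the tray's floor, 52 mm inside and 62 mm outside, 8 mm high; the small candlestick's 36 mm foot stands inside it on the tray's floor with 8 mm to spare all round. Origin: centre of the ring's underside, level with the tray's floor (5 mm above the bench), z up.
- seat_medium: medium seat: dark wooden ring fixed on the tray's floor, 66 mm inside and 76 mm outside, 8 mm high; the medium candlestick's 50 mm foot stands inside it on the tray's floor with 8 mm to spare all round. Origin: centre of the ring's underside, level with the tray's floor (5 mm above the bench), z up.
- seat_large: large seat: dark wooden ring fixed on the tray's floor, 80 mm inside and 90 mm outside, 8 mm high; the large candlestick's 64 mm foot stands inside it on the tray's floor with 8 mm to spare all round. Origin: centre of the ring's underside, level with the tray's floor (5 mm above the bench), z up.
- wax_tin: bystander: closed round aluminium tin, 72 mm across, 36 mm high, loose, on the bench beyond the left end of the tray. Origin: centre of its underside. (A turning gouge and a cork sanding block also lie on the bench, low, beyond the reach of the work at the far right and far left.)
Not all that is in view belongs to the job. Leave any yellow look-alike of the candlestick_small alone. What is shaped like the candlestick_medium but pink is not meant.

How it is judged:
By the outcome, as a careful person would: the job done as asked, in the order asked, and still so for the second after the job is handed in, with the robot touching nothing.
It also fails if it takes over 93 s, if anything falls off the work surface, if the arm or the gripper's body presses on something with over 40 N, if the wrist force passes 120 N, or if a joint passes its speed limit or range.

### The arm

A 6-joint arm with a two-finger parallel gripper is mounted at the origin on the work surface. World frame = base frame: x ahead of the robot, y to its left, z up, the work surface at z = 0. Lengths are in m, angles in rad, forces in N, time in s.
With the tool pointing down it reaches from about 0.35 to 0.875 m from the base axis. Payload 15.5 kg.
Tool frame: the origin (TCP) lies on the centre line of the jaws, within the pads' length; the fingertips stand 14 mm ahead of it and the grasp point (between the pads) lies 5 mm behind it; z points along the fingers, y is the direction in which the jaws open and shut (so a half turn about z gives the same grasp; the last joint's range is limited). The gripper opens to 85 mm and grips with 20 to 120 N. Pads are 22 mm wide; open, the fingers measure 114 mm over their backs; the gripper's body (76 mm by 85 mm) begins 54 mm behind the grasp point. The pads swing forward as they close: fully open they stand 13 mm farther back than shut.
Start: joints at [1.004, 0.494, 1.345, -0, 1.302, -0.096], TCP at [0.283, 0.557, 0.245] pointing down, gripper open.
Joint ranges: [-2.91, 2.91], [-0.82, 2.16], [0.22, 2.67], [-1.22, 4.37], [0.12, 2.79], [-3.08, 3.08]. Speed limits (rad/s): [1.89, 1.89, 2.57, 3.01, 3.01, 3.01].

### API

Orientations are given as [roll, pitch, yaw] about the fixed x, y, z axes, in that order (R = Rz(yaw) Ry(pitch) Rx(roll)).
In Python, from station import manip, imaging, ticket, finder gives the robot as it stands.
- The arm moves only by the tool send_rows, never from a script. Its argument "plan" is a list of rows, each a list of 7 numbers: the shift along the tool's x, y, z in mm, then the turn, a rotation vector about the tool's x, y, z in degrees, then the opening in per cent of the stroke, from 0 (shut) to 100 (fully open). A call has 1 to 20 rows; each row shifts and turns the pose as measured when the row begins, along the tool's axes as they then stand; what a row does not reach is not made up. A row lasts 1/10 s, in which the tool goes at most 50 mm and 8.59 degrees, less where a joint would pass 70% of its speed; a pose out of reach is approached as far as the arm can. A call is refused whole if a number of a shift passes 50 or a number of a turn 8.59, either way. A call with a gripper value outside its range is refused whole. The fingers move at their own pace and stop on an object; the grip force is fixed at half the most. Time passes only in rows, so rows that do not move let the fingers close. It gives the time, the measured TCP pose, the force and the opening at its end, in the units of the state.
- manip.observe(): the state, without advancing time (a new reading comes with each control period).
- imaging.snapshot(name): name is "side" or "top"; returns a dict with "frame" (420x560x3 uint8, blue, green, red), "intrinsics" (3x3 intrinsics, pixels), "camera_from_world" (4x4, takes a point from world to camera coordinates). Camera axes: x right, y up, looking along -z (the intrinsics and any distortion apply to the point x, -y, -z); pixel columns grow to the right and rows downward; lengths in m; the calibration is good to about 2 mm. A picture is of the moment at which its call begins. There is no depth.
- ticket.close_job(): hands the job in, once; it reports no verdict.
Trained networks look in the newest picture that a camera, given by its name, has taken for a name from the list of things; names that differ only in an ending like _2 or _b are one class to them, and where a whole thing is asked for, a point or a joint stands for the part that bears it (a point fixed in the world has none). Each returns a list of dicts, best first, with "conf" (0 to 1); they miss things now and then, are a little off and sometimes report something else, mostly with a low value. They report only what shows in the picture. A call takes as long as a camera call. They do not tell look-alikes from the thing itself.
- finder.silhouettes(label, camera): "mask" (420x560 bool, what is visible of it).
- finder.pinpoint(label, camera): "centre" ([x, y, z] in m, in the coordinates of the camera as it stood for that picture, good to about 4 mm: a listed point, or the origin of a listed thing).
The state is a dict: "t": time; "q": joint angles; "joint_vel": joint speeds; "effort": joint torques, N m; "ee_pos": TCP position; "ee_rot": TCP orientation; "wrist_force": force on the tool from outside, world axes, zero at the start; "wrist_torque": the same for the moment, N m; "width": opening from 0.0 (shut) to 1.0 (fully open).
Only numpy, scipy, OpenCV 4.12 (cv2) and the standard library are available. Lean on these libraries where they do the work, as an engineer would, in place of code of your own. Each camera call takes 0.05 s, during which the arm holds its last target. There are 200 camera calls.

## Working session

There is one attempt and no reset: what is moved stays moved. The work goes in short steps, Python scripts to look and compute and a tool call to move; the robot and the scene stay as the last step left them, time stands still between calls to the robot, and variables do not carry over. Pictures are saved under pics/ and viewed, about 12 in all and at most 16, crops included, and the job is handed in when it is done.

Besides the shell and the picture viewer there is one more tool, called after "Request:" by a JSON object that holds its "api" and its "payload". send_rows: Moves the arm, as the interface text tells. Its arguments: {"type":"object","properties":{"plan":{"type":"array","items":{"type":"array","items":{"type":"number"}}}},"required":["plan"]}

```bash
mkdir -p pics; cat > h.py <<'E'
import numpy as np, cv2
from station import manip, imaging, ticket, finder
def w_from_cam(s,p):
    return (np.linalg.inv(s["camera_from_world"])@np.r_[p,1])[:3]
def pix(s,P):
    c=(s["camera_from_world"]@np.r_[P,1])[:3]; u=s["intrinsics"]@np.array([c[0],-c[1],-c[2]]); return u[:2]/u[2]
def ray(s,uv,z):
    T=np.linalg.inv(s["camera_from_world"]); d=np.linalg.inv(s["intrinsics"])@np.array([uv[0],uv[1],1.]); d=T[:3,:3]@np.array([d[0],-d[1],-d[2]]); o=T[:3,3]
    return o+d*(z-o[2])/d[2]
E
python3 - <<'E'
from h import *
print(manip.observe())
L=["candlestick_small","candlestick_medium","candlestick_large","unfinished_a","unfinished_b","tray","seat_small","seat_medium","seat_large","wax_tin"]
for c in ["top","side"]:
    s=imaging.snapshot(c); cv2.imwrite(f"pics/{c}1.png",s["frame"]); np.savez(c+".npz",**s)
    print(c,w_from_cam(s,[0,0,0]).round(3))
    for l in L:
        for r in finder.pinpoint(l,c):
            p=w_from_cam(s,r["centre"]); print(c,l,round(r["conf"],2),p.round(3),pix(s,p).round())
E
```

```text
{'t': 0.0, 'q': array([ 1.00448708e+00,  4.94199867e-01,  1.34611900e+00,  1.82299387e-05,
        1.30250436e+00, -9.55132976e-02]), 'joint_vel': array([ 1.01859637e-03,  8.43968246e-05, -5.84402103e-04, -1.78183853e-03,
       -2.29744130e-05,  6.27738928e-04]), 'effort': array([ 1.37548657e-03, -8.82159948e+01, -3.83875930e+01, -1.27266458e-04,
        1.01288280e-02, -1.81311821e-04]), 'ee_pos': array([0.283315  , 0.55671892, 0.24469398]), 'ee_rot': array([-3.14036937e+00, -1.34848858e-04,  2.67079178e+00]), 'wrist_force': array([-0.23841684,  0.98304018, -0.17459009]), 'wrist_torque': array([-0.01997921,  0.03432855, -0.02442796]), 'width': 1.0003425150648895}
top [ 0.455 -0.035  1.132]
top candlestick_small 0.76 [0.409 0.248 0.002] [164. 271.]
top candlestick_small 0.61 [ 0.447  0.175 -0.   ] [195. 254.]
top candlestick_medium 0.9 [ 0.413 -0.425  0.003] [453. 262.]
top candlestick_medium 0.62 [ 0.488 -0.35   0.001] [419. 230.]
top candlestick_medium 0.33 [ 0.632  0.344 -0.002] [123. 178.]
top candlestick_large 0.84 [ 0.451  0.013 -0.   ] [264. 251.]
top unfinished_a 0.97 [ 0.44
[... 648 characters left out ...]
0.488 -0.354  0.001] [312. 332.]
side candlestick_large 0.63 [0.452 0.016 0.004] [242. 221.]
side candlestick_large 0.25 [ 0.45  -0.172  0.001] [262. 270.]
side unfinished_a 0.83 [ 0.456 -0.17   0.001] [264. 269.]
side unfinished_a 0.55 [ 0.481  0.291 -0.001] [232. 174.]
side unfinished_b 0.83 [ 0.456 -0.17   0.001] [264. 269.]
side unfinished_b 0.55 [ 0.481  0.291 -0.001] [232. 174.]
side tray 0.73 [ 0.645  0.048 -0.004] [316. 207.]
side tray 0.54 [0.451 0.016 0.004] [242. 221.]
side seat_small 0.45 [0.632 0.147 0.002] [298. 188.]
side seat_medium 0.64 [0.649 0.051 0.005] [317. 203.]
side seat_large 0.69 [ 0.655 -0.048  0.01 ] [335. 220.]
side wax_tin 0.61 [ 0.628  0.347 -0.003] [276. 162.]
```

View pics/top1.png

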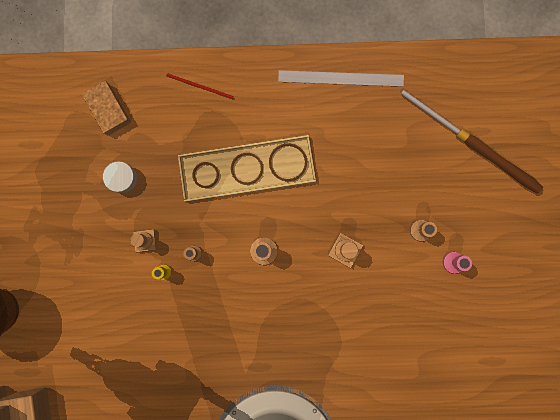

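View pics/side1.png

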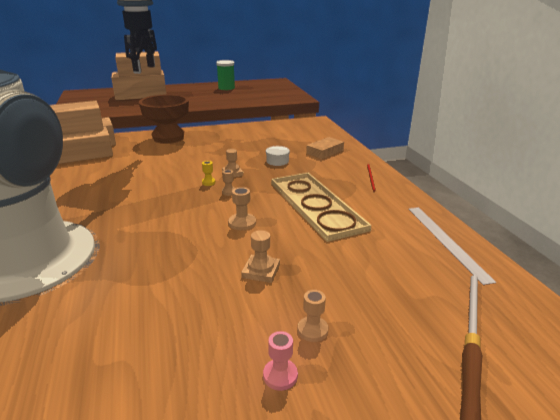

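The top view shows every candidate:
- **Small:** pale at (194,254) is the target; the yellow one at (162,272) is not.
- **Medium:** pale at (424,230) is the target; the pink one at (458,263) is not.
- **Large:** pale and bored at (264,251).
- **Unfinished:** square blocks at (146,242) and (345,249), with unbored tops.

The tray rings run small, medium, large from left to right, at (205,175), (247,168) and (288,162). I'll refine the positions and check the choices in one close crop.

```bash
cat > m.py <<'E'
from h import *
H=dict(small=(.060,.018,.014),medium=(.071,.025,.017),large=(.082,.032,.020))
G=dict(small=[.448,.175],medium=[.488,-.352],large=[.451,.014])
def bore(s,n,g,h,r):
    # dark bore on the cup top; centroid by darkness threshold near the prediction
    gray=cv2.cvtColor(s["frame"],cv2.COLOR_BGR2GRAY); hsv=cv2.cvtColor(s["frame"],cv2.COLOR_BGR2HSV)
    u=pix(s,[*g,h]); rp=np.linalg.norm(pix(s,[g[0],g[1]+r,h])-u)
    m=np.zeros(gray.shape,np.uint8); cv2.circle(m,tuple(int(round(x)) for x in u),int(np.ceil(rp+1)),255,-1)
    d=((gray<85)&(hsv[...,1]<130)&(m>0)).astype(np.uint8)
    k,lab,st,ce=cv2.connectedComponentsWithStats(d)
    if k<2: return None,u
    i=1+np.argmax(st[1:,4]); return ce[i],(u,st[i,4])
def ell(s,P,r):
    a=np.linspace(0,2*np.pi,60); return np.array([pix(s,[P[0]+r*np.cos(t),P[1]+r*np.sin(t),P[2]]) for t in a])
E
python3 - <<'E'
from m import *
from scipy.optimize import least_squares
out=[]
for c in ["top","side"]:
    s=dict(np.load(c+".npz")); f=s["frame"]
    for n,(h,rf,rc) in H.items():
        ce,inf=bore(s,n,G[n],h,rc)
        print(c,n,ce,inf, None if ce is None else ray(s,ce,h).round(4))
    gray=cv2.cvtColor(f,cv2.COLOR_BGR2GRAY)
    for n,g,R in [("small",[.634,.149],.031),("medium",[.648,.050],.038),("large",[.657,-.049],.045)]:
        m=np.zeros(gray.shape,np.uint8); cv2.fillPoly(m,[ell(s,[*g,.013],R+.005).astype(np.int32)],255)
        d=((gray<85)&(m>0)).astype(np.uint8); ys,xs=np.nonzero(d)
        e=cv2.fitEllipse(np.c_[xs,ys].astype(np.float32)); print(c,"ring",n,len(xs),np.round(e[0],1),np.round(e[1],1),ray(s,e[0],.012).round(4))
    if c=="top":
        S=4; tiles=[]
        for n in H:
            u=pix(s,[*G[n],H[n][0]]).astype(int); tiles.append(cv2.resize(f[u[1]-25:u[1]+25,u[0]-32:u[0]+33],(260,260*50//65)))
        r=cv2.resize(f[130:210,172:328],(780,400)); 
        cv2.imwrite("pics/crop1.png",np.vstack([np.hstack(tiles),r]))
E
```

```text
top small [189.07894737 253.05263158] (array([189.68344463, 253.99350484]), np.int32(38)) [0.4501 0.1763 0.06  ]
top medium [429. 229.] (array([428.73230729, 229.09102131]), np.int32(69)) [ 0.4882 -0.3526  0.071 ]
top large [261.73728814 250.74576271] (array([261.71722426, 250.69451659]), np.int32(118)) [0.4509 0.014  0.082 ]
top ring small 185 [205.4 174.6] [23.9 24.2] [0.6321 0.1449 0.012 ]
top ring medium 218 [246.7 168.4] [29.8 30.1] [0.6441 0.0478 0.012 ]
top ring large 283 [287.7 161.6] [35.7 37. ] [ 0.6571 -0.0489  0.012 ]
side small None [226.59867175 171.71170527] None
side medium None [314.08797512 296.68322961] None
side large None [240.65450736 191.03750954] None
side ring small 72 [298.7 185.7] [ 9. 21.] [0.6311 0.1428 0.012 ]
side ring medium 113 [316.2 201.8] [13.  28.6] [0.6434 0.0449 0.012 ]
side ring large 171 [336.  220.4] [18.5 37. ] [ 0.655  -0.0523  0.012 ]
```

View pics/crop1.png

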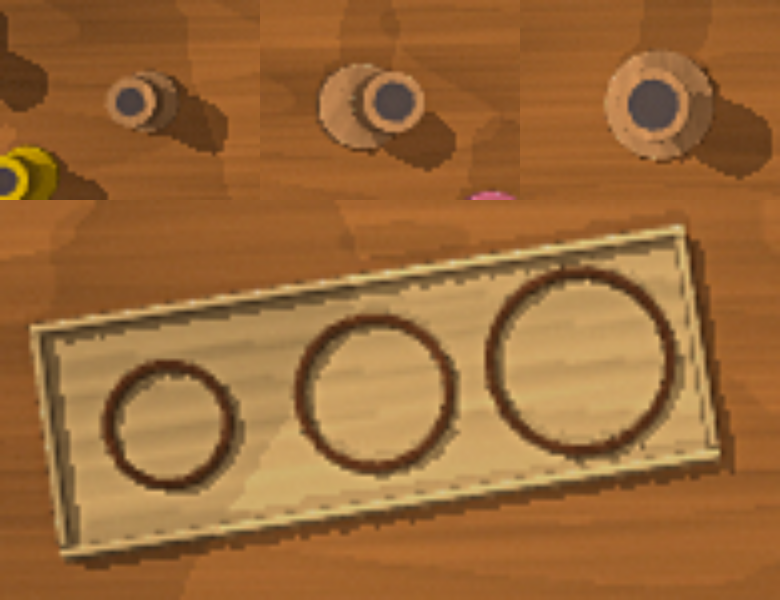

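The crop confirms the three finished pieces: pale wood, dark bore and round foot. The rings are clear too. First I'll turn the jaws along the tray's x axis, about 7°, then go over the small candlestick.

```bash
cat > go.py <<'E'
import sys
from h import *
from scipy.spatial.transform import Rotation as Ro
x,y,z=map(float,sys.argv[1:4]); ang=np.radians(float(sys.argv[4]) if len(sys.argv)>4 else 7)
o=manip.observe(); R=Ro.from_euler("xyz",o["ee_rot"])
T=Ro.from_matrix(np.array([[np.sin(ang),np.cos(ang),0],[-np.cos(ang),np.sin(ang),0],[0,0,-1]]).T.T)
# tool y=(cos,sin), tool z=down, tool x=y cross z
Y=np.array([np.cos(ang),np.sin(ang),0]);Z=np.array([0,0,-1.]);T=Ro.from_matrix(np.c_[np.cross(Y,Z),Y,Z])
d=np.array([x,y,z])-o["ee_pos"]
print("t",round(o["t"],2),"tcp",o["ee_pos"].round(4),"shift now-axes mm",(R.inv().apply(d)*1e3).round(1),"shift in final axes",(T.inv().apply(d)*1e3).round(1),
"turn deg",np.degrees((R.inv()*T).as_rotvec()).round(2),"F",o["wrist_force"].round(1),"w",round(o["width"],3),"q",o["q"].round(2))
E
python3 go.py .450 .176 .16
```

```text
Traceback (most recent call last):
  File "go.py", line 6, in <module>
    T=Ro.from_matrix(np.array([[np.sin(ang),np.cos(ang),0],[-np.cos(ang),np.sin(ang),0],[0,0,-1]]).T.T)
  File "scipy/spatial/transform/_rotation.pyx", line 1143, in scipy.spatial.transform._rotation.Rotation.from_matrix
ValueError: Non-positive determinant (left-handed or null coordinate frame) in rotation matrix 0: [[ 0.12186934  0.99254615  0.        ]
 [-0.99254615  0.12186934  0.        ]
 [ 0.          0.         -1.        ]].
```

Request:
{"api": "send_rows", "payload": {"plan": [[0, 0, 0, 0, 0, 8, 60], [0, 0, 0, 0, 0, 8, 60], [0, 0, 0, 0, 0, 8, 60], [0, 0, 0, 0, 0, 8, 60], [0, 0, 0, 0, 0, 8, 60], [0, 0, 0, 0, 0, 8, 60], [0, 0, 0, 0, 0, 8, 60]]}}

```text
t: 1.8
ee_pos: [0.2835, 0.557, 0.2453]
ee_rot: [3.142, 0.0, 1.658]
wrist_force: [0.4, -0.5, -0.3]
width: 0.601
```

```bash
python3 go.py .450 .176 .16
```

```text
Traceback (most recent call last):
  File "go.py", line 6, in <module>
    T=Ro.from_matrix(np.array([[np.sin(ang),np.cos(ang),0],[-np.cos(ang),np.sin(ang),0],[0,0,-1]]).T.T)
  File "scipy/spatial/transform/_rotation.pyx", line 1143, in scipy.spatial.transform._rotation.Rotation.from_matrix
ValueError: Non-positive determinant (left-handed or null coordinate frame) in rotation matrix 0: [[ 0.12186934  0.99254615  0.        ]
 [-0.99254615  0.12186934  0.        ]
 [ 0.          0.         -1.        ]].
```

```bash
sed -i '6d' go.py; python3 go.py .450 .176 .16
```

```text
t 1.8 tcp [0.2835 0.557  0.2453] shift now-axes mm [-394.1  132.6   85.3] shift in final axes [-398.5  118.8   85.3] turn deg [ 0.    0.   -1.98] F [ 0.4 -0.5 -0.3] w 0.601 q [ 1.    0.49  1.35 -0.    1.3   0.92]
```

Request:
{"api": "send_rows", "payload": {"plan": [[0, 0, 0, 0, 0, -2, 60], [-33, 10, 5, 0, 0, 0, 60], [-33, 10, 5, 0, 0, 0, 60], [-33, 10, 5, 0, 0, 0, 60], [-33, 10, 5, 0, 0, 0, 60], [-33, 10, 5, 0, 0, 0, 60], [-33, 10, 5, 0, 0, 0, 60], [-33, 10, 5, 0, 0, 0, 60], [-33, 10, 5, 0, 0, 0, 60], [-33, 10, 5, 0, 0, 0, 60], [-33, 10, 5, 0, 0, 0, 60], [-33, 10, 5, 0, 0, 0, 60], [-30, 10, 5, 0, 0, 0, 60], [0, 0, 0, 0, 0, 0, 60]]}}

```text
t: 3.2
ee_pos: [0.4726, 0.1766, 0.1837]
ee_rot: [3.136, -0.003, 1.794]
wrist_force: [0.0, 0.3, 1.0]
width: 0.599
```

```bash
python3 go.py .450 .176 .100
```

```text
t 3.2 tcp [0.4726 0.1766 0.1837] shift now-axes mm [  4.2 -22.7  83.6] shift in final axes [  2.2 -22.5  83.7] turn deg [ 0.32 -0.18  5.79] F [0.  0.3 1. ] w 0.599 q [0.24 0.4  1.72 0.   1.02 0.01]
```

Request:
{"api": "send_rows", "payload": {"plan": [[0, 0, 0, 0, 0, 5.8, 60], [1, -12, 25, 0, 0, 0, 60], [1, -10, 25, 0, 0, 0, 60], [0, 0, 25, 0, 0, 0, 60], [0, 0, 0, 0, 0, 0, 60]]}}

```text
t: 3.7
ee_pos: [0.4516, 0.1767, 0.1079]
ee_rot: [3.132, -0.004, 1.718]
wrist_force: [0.2, 0.4, 0.1]
width: 0.6
```

```bash
python3 go.py .450 .176 .043
python3 - <<'E'
from m import *
s=imaging.snapshot("top");f=s["frame"];cv2.imwrite("pics/t2.png",f[200:300,120:270].repeat(5,0).repeat(5,1)[:, :750])
t=imaging.snapshot("side");g=t["frame"][110:230,150:310];cv2.imwrite("pics/s2.png",cv2.resize(g,(800,600)))
E
```

```text
t 3.7 tcp [0.4516 0.1767 0.1079] shift now-axes mm [-0.7 -2.3 64.9] shift in final axes [-0.5 -1.7 64.9] turn deg [ 0.54 -0.24  1.41] F [0.2 0.4 0.1] w 0.6 q [0.25 0.5  1.84 0.   0.79 0.1 ]
```

View pics/s2.png

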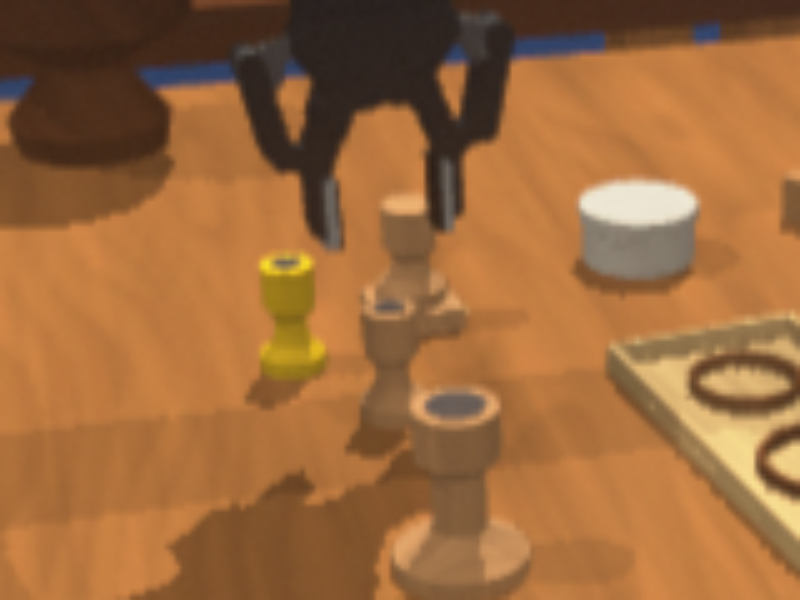

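The side crop shows the jaws open directly above the small pale candlestick: fingers at crop x≈325 and 445, cup at x≈388. The yellow one is well clear, so I'll go down.

Request:
{"api": "send_rows", "payload": {"plan": [[0, -1, 0, 0.5, -0.2, 1.4, 60], [0, -1, 15, 0, 0, 0, 60], [0, 0, 15, 0, 0, 0, 60], [0, 0, 15, 0, 0, 0, 60], [0, 0, 12, 0, 0, 0, 60], [0, 0, 4, 0, 0, 0, 60], [0, 0, 1, 0, 0, 0, 60]]}}

```text
t: 4.5
ee_pos: [0.4573, 0.179, 0.0538]
ee_rot: [3.126, -0.002, 1.692]
wrist_force: [-0.6, -0.5, -0.7]
width: 0.599
```

```bash
python3 go.py .450 .176 .043
```

```text
t 4.5 tcp [0.4573 0.179  0.0538] shift now-axes mm [-2.2 -7.7 10.7] shift in final axes [-2.1 -7.6 10.8] turn deg [ 0.88 -0.12 -0.05] F [-0.6 -0.5 -0.7] w 0.599 q [ 0.25  0.6   1.87 -0.    0.65  0.13]
```

Request:
{"api": "send_rows", "payload": {"plan": [[-1, -5, 3, 0.9, 0, 0, 60], [-1, -4, 4, 0, 0, 0, 60], [0, 0, 3, 0, 0, 0, 60], [0, 0, 0, 0, 0, 0, 60]]}}

```text
t: 4.9
ee_pos: [0.4485, 0.1759, 0.0443]
ee_rot: [-3.142, -0.002, 1.692]
wrist_force: [-0.0, -0.4, -0.6]
width: 0.598
```

```bash
python3 go.py .450 .176 .043
```

```text
t 4.9 tcp [0.4485 0.1759 0.0443] shift now-axes mm [-0.1  1.5  1.3] shift in final axes [-0.1  1.5  1.3] turn deg [-0.   -0.13 -0.05] F [-0.  -0.4 -0.6] w 0.598 q [0.25 0.61 1.89 0.   0.64 0.12]
```

Request:
{"api": "send_rows", "payload": {"plan": [[0, 1.5, 1, 0, 0, 0, 50], [0, 0, 0, 0, 0, 0, 42], [0, 0, 0, 0, 0, 0, 36], [0, 0, 0, 0, 0, 0, 20], [0, 0, 0, 0, 0, 0, 20], [0, 0, 0, 0, 0, 0, 20], [0, 0, 0, 0, 0, 0, 20]]}}

```text
t: 5.6
ee_pos: [0.4503, 0.1761, 0.0436]
ee_rot: [3.141, -0.002, 1.692]
wrist_force: [0.5, 0.0, -1.3]
width: 0.305
```

```bash
python3 go.py .450 .176 .043
```

```text
t 5.6 tcp [0.4503 0.1761 0.0436] shift now-axes mm [-0.1 -0.4  0.6] shift in final axes [-0.1 -0.4  0.6] turn deg [ 0.03 -0.13 -0.05] F [ 0.5  0.  -1.3] w 0.305 q [0.25 0.62 1.89 0.   0.64 0.12]
```

Gripped: the width is 0.305, about 26–28 mm, with TCP z 0.0436 on the bench. Lifting.

Request:
{"api": "send_rows", "payload": {"plan": [[0, 0, -5, 0, 0, 0, 20], [0, 0, -15, 0, 0, 0, 20], [0, 0, -20, 0, 0, 0, 20], [0, 0, -15, 0, 0, 0, 20], [0, 0, -5, 0, 0, 0, 20], [0, 0, 0, 0, 0, 0, 20]]}}

```text
t: 6.2
ee_pos: [0.45, 0.1759, 0.1065]
ee_rot: [-3.141, -0.002, 1.692]
wrist_force: [0.5, 0.6, -0.7]
width: 0.306
```

```bash
python3 go.py .632 .145 .090
```

```text
t 6.2 tcp [0.45   0.1759 0.1065] shift now-axes mm [-52.8 176.9  16.3] shift in final axes [-52.9 176.9  16.5] turn deg [-0.02 -0.12 -0.05] F [ 0.5  0.6 -0.7] w 0.306 q [0.25 0.5  1.84 0.   0.8  0.12]
```

Request:
{"api": "send_rows", "payload": {"plan": [[-3, 8, 0, 0, 0, 0, 20], [-6, 18, 0, 0, 0, 0, 20], [-8, 25, 1, 0, 0, 0, 20], [-8, 25, 1, 0, 0, 0, 20], [-8, 25, 1, 0, 0, 0, 20], [-8, 25, 1, 0, 0, 0, 20], [-6, 20, 0, 0, 0, 0, 20], [-4, 15, 0, 0, 0, 0, 20], [-2, 8, 0, 0, 0, 0, 20], [0, 0, 0, 0, 0, 0, 20]]}}

```text
t: 7.2
ee_pos: [0.6318, 0.1396, 0.0926]
ee_rot: [-3.132, -0.001, 1.692]
wrist_force: [0.3, 0.4, 0.2]
width: 0.31
```

```bash
python3 go.py .632 .145 .090
```

```text
t 7.2 tcp [0.6318 0.1396 0.0926] shift now-axes mm [5.3 0.9 2.6] shift in final axes [5.3 0.8 2.6] turn deg [-0.56 -0.08 -0.05] F [0.3 0.4 0.2] w 0.31 q [0.12 0.69 1.43 0.   1.03 0.  ]
```

Request:
{"api": "send_rows", "payload": {"plan": [[3, 0, 0, -0.6, 0, 0, 20], [2, 1, 0, 0, 0, 0, 20], [0, 0, 8, 0, 0, 0, 20], [0, 0, 8, 0, 0, 0, 20], [0, 0, 8, 0, 0, 0, 20], [0, 0, 4, 0, 0, 0, 20], [0, 0, 0, 0, 0, 0, 20]]}}

```text
t: 7.9
ee_pos: [0.6286, 0.1459, 0.0608]
ee_rot: [-3.139, -0.002, 1.693]
wrist_force: [-0.9, 0.0, -0.3]
width: 0.31
```

```bash
python3 go.py .632 .145 .0496; python3 - <<'E'
from m import *
t=imaging.snapshot("side");g=t["frame"][130:250,250:390];T=imaging.snapshot("top")["frame"][120:220,170:330]
cv2.imwrite("pics/s3.png",np.hstack([cv2.resize(g,(400,343)),cv2.resize(T,(400,343))]))
E
```

```text
t 7.9 tcp [0.6286 0.1459 0.0608] shift now-axes mm [-1.3  3.3 11.2] shift in final axes [-1.3  3.3 11.2] turn deg [-0.15 -0.09  0.03] F [-0.9  0.  -0.3] w 0.31 q [0.13 0.73 1.46 0.   0.96 0.01]
```

View pics/s3.png

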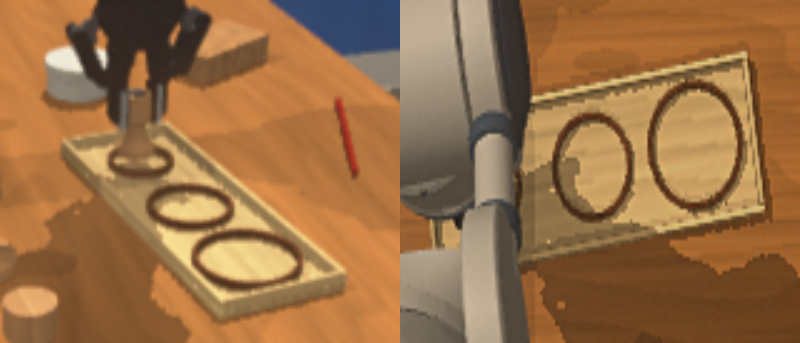

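The side view shows the foot just above the small ring, centred apart from the few mm still to correct. I'll correct that and set it down.

Request:
{"api": "send_rows", "payload": {"plan": [[-1, 2, 0, 0, 0, 0, 20], [0, 1.5, 3, 0, 0, 0, 20], [0, 0, 3, 0, 0, 0, 20], [0, 0, 2, 0, 0, 0, 20], [0, 0, 1, 0, 0, 0, 20], [0, 0, 0, 0, 0, 0, 20]]}}

```text
t: 8.6
ee_pos: [0.6336, 0.1452, 0.0526]
ee_rot: [3.142, -0.002, 1.693]
wrist_force: [-0.1, 0.4, -0.1]
width: 0.312
```

```bash
python3 go.py .632 .145 .0486
```

```text
t 8.6 tcp [0.6336 0.1452 0.0526] shift now-axes mm [-0.  -1.7  4. ] shift in final axes [-0.  -1.7  4. ] turn deg [ 0.   -0.09  0.01] F [-0.1  0.4 -0.1] w 0.312 q [0.13 0.75 1.45 0.   0.94 0.01]
```

Request:
{"api": "send_rows", "payload": {"plan": [[0, -1, 1, 0, 0, 0, 20], [0, 0, 1, 0, 0, 0, 20], [0, 0, 1, 0, 0, 0, 20], [0, 0, 0, 0, 0, 0, 20]]}}

```text
t: 9.0
ee_pos: [0.6325, 0.1452, 0.0494]
ee_rot: [3.142, -0.002, 1.693]
wrist_force: [-0.0, -0.9, -0.3]
width: 0.305
```

```bash
python3 go.py .632 .145 .0486
```

```text
t 9.0 tcp [0.6325 0.1452 0.0494] shift now-axes mm [-0.1 -0.5  0.8] shift in final axes [-0.1 -0.5  0.8] turn deg [ 0.   -0.09  0.01] F [-0.  -0.9 -0.3] w 0.305 q [0.13 0.75 1.46 0.   0.94 0.01]
```

Request:
{"api": "send_rows", "payload": {"plan": [[0, 0, 0.6, 0, 0, 0, 20], [0, 0, 0.3, 0, 0, 0, 20], [0, 0, 0, 0, 0, 0, 20]]}}

```text
t: 9.3
ee_pos: [0.6326, 0.1452, 0.0486]
ee_rot: [3.141, -0.002, 1.693]
wrist_force: [-0.3, 0.4, 0.5]
width: 0.309
```

Request:
{"api": "send_rows", "payload": {"plan": [[0, 0, 0.3, 0, 0, 0, 20], [0, 0, 0, 0, 0, 0, 34], [0, 0, 0, 0, 0, 0, 38], [0, 0, 0, 0, 0, 0, 44], [0, 0, 0, 0, 0, 0, 52], [0, 0, 0, 0, 0, 0, 60], [0, 0, 0, 0, 0, 0, 60], [0, 0, -6, 0, 0, 0, 60], [0, 0, -15, 0, 0, 0, 60], [0, 0, -25, 0, 0, 0, 60], [0, 0, -30, 0, 0, 0, 60], [0, 0, -25, 0, 0, 0, 60], [0, 0, 0, 0, 0, 0, 70]]}}

```text
t: 10.6
ee_pos: [0.6328, 0.145, 0.1579]
ee_rot: [3.14, -0.002, 1.693]
wrist_force: [0.1, -0.4, 0.9]
width: 0.696
```

```bash
python3 go.py .488 -.352 .14; python3 - <<'E'
from m import *
t=imaging.snapshot("side");g=t["frame"][130:250,250:390]
cv2.imwrite("pics/s4.png",cv2.resize(g,(560,480)))
E
```

```text
t 10.6 tcp [0.6328 0.145  0.1579] shift now-axes mm [-475.6 -204.4   16.8] shift in final axes [-475.7 -204.3   17.9] turn deg [ 0.1  -0.09  0.01] F [ 0.1 -0.4  0.9] w 0.696 q [0.13 0.61 1.38 0.   1.15 0.01]
```

View pics/s4.png

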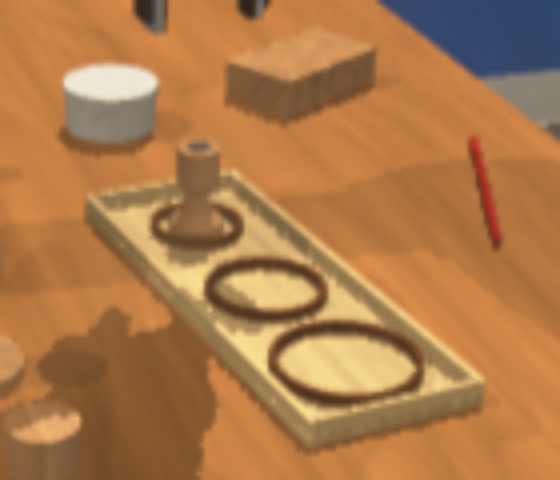

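The small one stands inside its ring, at crop (197,210). Next is the medium one at (0.488, −0.352).

Request:
{"api": "send_rows", "payload": {"plan": [[-20, -8, 0, 0, 0, 0, 70], [-36, -15, 0, 0, 0, 0, 70], [-36, -15, 0, 0, 0, 0, 70], [-36, -15, 0, 0, 0, 0, 70], [-36, -15, 0, 0, 0, 0, 70], [-36, -15, 0, 0, 0, 0, 70], [-36, -15, 0, 0, 0, 0, 70], [-36, -15, 0, 0, 0, 0, 70], [-36, -15, 0, 0, 0, 0, 70], [-36, -15, 0, 0, 0, 0, 70], [-36, -15, 0, 0, 0, 0, 70], [-36, -15, 0, 0, 0, 0, 70], [-30, -15, 0, 0, 0, 0, 70], [0, 0, 0, 0, 0, 0, 70]]}}

```text
t: 12.05
ee_pos: [0.491, -0.3365, 0.1528]
ee_rot: [-3.137, -0.005, 1.697]
wrist_force: [0.1, 0.5, 0.5]
width: 0.702
```

```bash
python3 go.py .488 -.3525 .10
```

```text
t 12.05 tcp [ 0.491  -0.3365  0.1528] shift now-axes mm [-15.8  -4.7  52.7] shift in final axes [-15.6  -4.9  52.8] turn deg [-0.29 -0.3   0.21] F [0.1 0.5 0.5] w 0.702 q [-0.7   0.56  1.52 -0.    1.07 -0.83]
```

Request:
{"api": "send_rows", "payload": {"plan": [[-9, -3, 0, -0.3, -0.3, 0.2, 70], [-7, -2, 8, 0, 0, 0, 70], [0, 0, 15, 0, 0, 0, 70], [0, 0, 12, 0, 0, 0, 70], [0, 0, 5, 0, 0, 0, 70], [0, 0, 0, 0, 0, 0, 70]]}}

```text
t: 12.65
ee_pos: [0.4875, -0.3523, 0.1089]
ee_rot: [-3.141, -0.002, 1.694]
wrist_force: [-0.6, -0.2, 1.4]
width: 0.704
```

```bash
python3 go.py .488 -.3525 .054; python3 - <<'E'
from m import *
t=imaging.snapshot("side");g=t["frame"][230:390,230:400]
cv2.imwrite("pics/s5.png",cv2.resize(g,(510,480)))
E
```

```text
t 12.65 tcp [ 0.4875 -0.3523  0.1089] shift now-axes mm [-0.4  0.5 54.9] shift in final axes [-0.3  0.5 54.9] turn deg [-0.05 -0.1   0.08] F [-0.6 -0.2  1.4] w 0.704 q [-0.73  0.62  1.54  0.    0.98 -0.85]
```

View pics/s5.png

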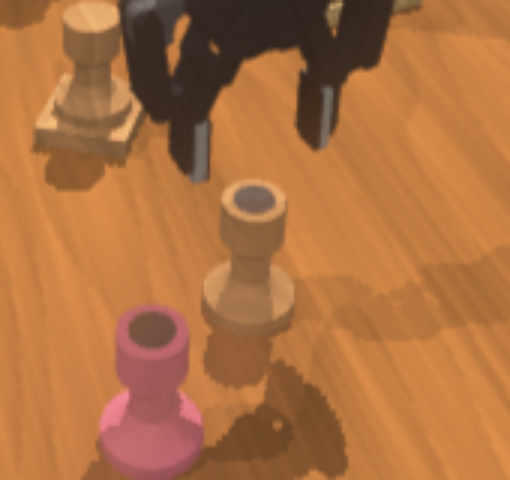

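The jaws are centred over the pale medium one (cup at crop (254,205)), and the pink one at (152,370) is clear. Going down.

Request:
{"api": "send_rows", "payload": {"plan": [[0, 0, 10, 0, 0, 0, 70], [0, 0, 10, 0, 0, 0, 70], [0, 0, 10, 0, 0, 0, 70], [0, 0, 8, 0, 0, 0, 70], [0, 0, 5, 0, 0, 0, 70], [0, 0, 0, 0, 0, 0, 70]]}}

```text
t: 13.3
ee_pos: [0.4881, -0.3521, 0.063]
ee_rot: [-3.141, -0.001, 1.695]
wrist_force: [0.3, 0.1, -0.5]
width: 0.7
```

```bash
python3 go.py .488 -.3525 .054
```

```text
t 13.3 tcp [ 0.4881 -0.3521  0.063 ] shift now-axes mm [-0.4 -0.1  9. ] shift in final axes [-0.4 -0.1  9. ] turn deg [-0.01 -0.05  0.12] F [ 0.3  0.1 -0.5] w 0.7 q [-0.72  0.68  1.57  0.    0.88 -0.85]
```

Request:
{"api": "send_rows", "payload": {"plan": [[0, 0, 5, 0, 0, 0, 60], [0, 0, 4, 0, 0, 0, 55], [0, 0, 0, 0, 0, 0, 48], [0, 0, 0, 0, 0, 0, 43], [0, 0, 0, 0, 0, 0, 25], [0, 0, 0, 0, 0, 0, 25], [0, 0, 0, 0, 0, 0, 25], [0, 0, 0, 0, 0, 0, 25]]}}

```text
t: 14.1
ee_pos: [0.4885, -0.3525, 0.0542]
ee_rot: [3.141, 0.0, 1.695]
wrist_force: [-0.3, 0.7, -0.4]
width: 0.377
```

Request:
{"api": "send_rows", "payload": {"plan": [[0, 0, -5, 0, 0, 0, 25], [0, 0, -15, 0, 0, 0, 25], [0, 0, -20, 0, 0, 0, 25], [0, 0, -15, 0, 0, 0, 25], [0, 0, -5, 0, 0, 0, 25], [0, 0, 0, 0, 0, 0, 25]]}}

```text
t: 14.7
ee_pos: [0.4882, -0.3522, 0.1171]
ee_rot: [3.141, -0.0, 1.695]
wrist_force: [0.4, 0.4, -1.5]
width: 0.376
```

```bash
python3 go.py .644 .048 .105
```

```text
t 14.7 tcp [ 0.4882 -0.3522  0.1171] shift now-axes mm [377.8 204.3  12.3] shift in final axes [378.3 203.5  12.1] turn deg [ 0.02 -0.02  0.12] F [ 0.4  0.4 -1.5] w 0.376 q [-0.72  0.61  1.54  0.    1.   -0.85]
```

Request:
{"api": "send_rows", "payload": {"plan": [[10, 5, 0, 0, 0, 0, 25], [20, 11, 0, 0, 0, 0, 25], [30, 16, 0, 0, 0, 0, 25], [30, 16, 0, 0, 0, 0, 25], [30, 16, 0, 0, 0, 0, 25], [30, 16, 0, 0, 0, 0, 25], [30, 16, 0, 0, 0, 0, 25], [30, 16, 0, 0, 0, 0, 25], [30, 16, 0, 0, 0, 0, 25], [30, 16, 0, 0, 0, 0, 25], [30, 16, 0, 0, 0, 0, 25], [30, 16, 0, 0, 0, 0, 25], [25, 14, 0, 0, 0, 0, 25], [15, 8, 0, 0, 0, 0, 25], [8, 4, 0, 0, 0, 0, 25], [0, 0, 0, 0, 0, 0, 25]]}}

```text
t: 16.3
ee_pos: [0.6405, 0.0752, 0.1045]
ee_rot: [-3.126, -0.008, 1.695]
wrist_force: [0.2, -0.5, -0.9]
width: 0.377
```

```bash
python3 go.py .644 .048 .105
```

```text
t 16.3 tcp [0.6405 0.0752 0.1045] shift now-axes mm [-27.4   0.1  -0.7] shift in final axes [-27.4   0.1  -0.5] turn deg [-0.91 -0.45  0.12] F [ 0.2 -0.5 -0.9] w 0.377 q [ 0.02  0.68  1.42  0.01  1.06 -0.11]
```

Request:
{"api": "send_rows", "payload": {"plan": [[-8, 0, 0, -0.9, -0.4, 0.1, 25], [-12, 0, 0, 0, 0, 0, 25], [-6, 0, 0, 0, 0, 0, 25], [0, 0, 8, 0, 0, 0, 25], [0, 0, 8, 0, 0, 0, 25], [0, 0, 8, 0, 0, 0, 25], [0, 0, 4, 0, 0, 0, 25], [0, 0, 0, 0, 0, 0, 25]]}}

```text
t: 17.1
ee_pos: [0.6421, 0.0419, 0.0731]
ee_rot: [-3.14, 0.0, 1.688]
wrist_force: [-0.3, 0.6, -0.6]
width: 0.376
```

```bash
python3 go.py .644 .048 .0592
```

```text
t 17.1 tcp [0.6421 0.0419 0.0731] shift now-axes mm [ 5.9  2.6 13.9] shift in final axes [ 5.8  2.6 13.9] turn deg [-0.08  0.01 -0.3 ] F [-0.3  0.6 -0.6] w 0.376 q [-0.03  0.71  1.46 -0.    0.97 -0.14]
```

Request:
{"api": "send_rows", "payload": {"plan": [[3, 1.5, 0, 0, 0, 0, 25], [2, 1, 0, 0, 0, 0, 25], [0, 0, 4, 0, 0, 0, 25], [0, 0, 3, 0, 0, 0, 25], [0, 0, 0, 0, 0, 0, 25]]}}

```text
t: 17.6
ee_pos: [0.6445, 0.0486, 0.0659]
ee_rot: [-3.141, 0.0, 1.689]
wrist_force: [0.1, 0.6, -0.7]
width: 0.379
```

```bash
python3 go.py .644 .048 .0592
```

```text
t 17.6 tcp [0.6445 0.0486 0.0659] shift now-axes mm [-0.6 -0.6  6.7] shift in final axes [-0.6 -0.6  6.7] turn deg [-0.03  0.02 -0.22] F [ 0.1  0.6 -0.7] w 0.379 q [-0.02  0.72  1.45 -0.    0.96 -0.13]
```

Request:
{"api": "send_rows", "payload": {"plan": [[0, 0, 2, 0, 0, 0, 25], [0, 0, 2, 0, 0, 0, 25], [0, 0, 1.2, 0, 0, 0, 25], [0, 0, 0.5, 0, 0, 0, 25], [0, 0, 0, 0, 0, 0, 25]]}}

```text
t: 18.1
ee_pos: [0.6445, 0.0484, 0.0597]
ee_rot: [-3.141, 0.0, 1.689]
wrist_force: [-0.0, -0.6, -0.6]
width: 0.381
```

```bash
python3 go.py .644 .048 .0592
```

```text
t 18.1 tcp [0.6445 0.0484 0.0597] shift now-axes mm [-0.3 -0.6  0.5] shift in final axes [-0.3 -0.6  0.5] turn deg [-0.03  0.02 -0.23] F [-0.  -0.6 -0.6] w 0.381 q [-0.02  0.73  1.46 -0.    0.95 -0.14]
```

Request:
{"api": "send_rows", "payload": {"plan": [[0, 0, 0.4, 0, 0, 0, 25], [0, 0, 0.4, 0, 0, 0, 25], [0, 0, 0, 0, 0, 0, 41], [0, 0, 0, 0, 0, 0, 45], [0, 0, 0, 0, 0, 0, 52], [0, 0, 0, 0, 0, 0, 60], [0, 0, 0, 0, 0, 0, 68], [0, 0, 0, 0, 0, 0, 70], [0, 0, -6, 0, 0, 0, 70], [0, 0, -15, 0, 0, 0, 70], [0, 0, -25, 0, 0, 0, 70], [0, 0, -30, 0, 0, 0, 70], [0, 0, -25, 0, 0, 0, 75], [0, 0, 0, 0, 0, 0, 75]]}}

```text
t: 19.5
ee_pos: [0.645, 0.0484, 0.1689]
ee_rot: [3.14, 0.001, 1.689]
wrist_force: [-0.1, 0.7, -0.3]
width: 0.751
```

```bash
python3 go.py .451 .014 .14; python3 - <<'E'
from m import *
t=imaging.snapshot("side");g=t["frame"][130:250,200:370]
cv2.imwrite("pics/s6.png",cv2.resize(g,(680,480)))
E
```

```text
t 19.5 tcp [0.645  0.0484 0.1689] shift now-axes mm [ -11.3 -196.7   28.6] shift in final axes [ -10.5 -196.7   28.9] turn deg [ 0.09  0.03 -0.23] F [-0.1  0.7 -0.3] w 0.751 q [-0.02  0.6   1.38 -0.    1.17 -0.14]
```

View pics/s6.png

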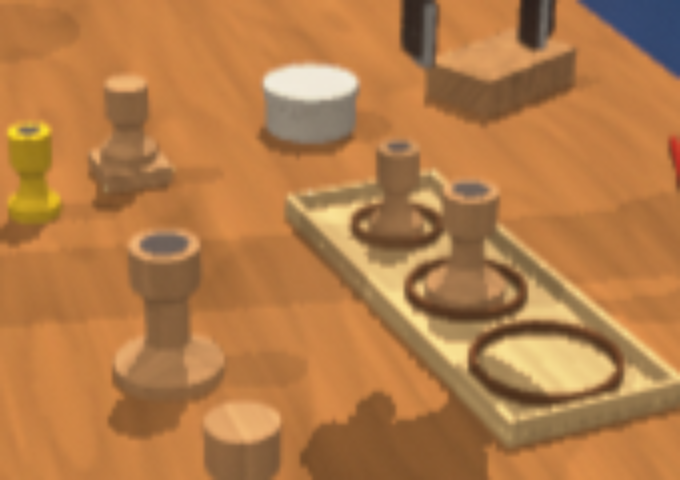

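Both stand seated: small at crop (397,190), medium at (468,245). Now the large one at (0.451, 0.014).

Request:
{"api": "send_rows", "payload": {"plan": [[0, -12, 0, 0, 0, 0, 75], [-1, -25, 2, 0, 0, 0, 75], [-1, -30, 2, 0, 0, 0, 75], [-1, -30, 2, 0, 0, 0, 75], [-1, -30, 2, 0, 0, 0, 75], [-1, -30, 2, 0, 0, 0, 75], [-1, -20, 2, 0, 0, 0, 75], [-1, -10, 0, 0, 0, 0, 75], [0, 0, 0, 0, 0, 0, 75]]}}

```text
t: 20.45
ee_pos: [0.442, 0.0188, 0.1515]
ee_rot: [-3.131, -0.002, 1.689]
wrist_force: [0.1, 0.1, 0.9]
width: 0.749
```

```bash
python3 go.py .451 .014 .11
```

```text
t 20.45 tcp [0.442  0.0188 0.1515] shift now-axes mm [-5.9  8.8 41.4] shift in final axes [-5.9  8.3 41.5] turn deg [-0.61 -0.1  -0.22] F [0.1 0.1 0.9] w 0.749 q [-0.09  0.38  1.89 -0.    0.88 -0.21]
```

Request:
{"api": "send_rows", "payload": {"plan": [[-3, 5, 0, -0.6, -0.1, 0, 75], [-3, 3, 0, 0, 0, 0, 75], [0, 0, 8, 0, 0, 0, 75], [0, 0, 12, 0, 0, 0, 75], [0, 0, 5, 0, 0, 0, 75], [0, 0, 0, 0, 0, 0, 75]]}}

```text
t: 21.05
ee_pos: [0.4562, 0.0132, 0.1245]
ee_rot: [3.137, 0.001, 1.689]
wrist_force: [0.2, 0.7, 0.0]
width: 0.749
```

```bash
python3 go.py .451 .014 .065
```

```text
t 21.05 tcp [0.4562 0.0132 0.1245] shift now-axes mm [ 1.4 -5.3 59.5] shift in final axes [ 1.4 -5.1 59.5] turn deg [ 0.24  0.05 -0.21] F [0.2 0.7 0. ] w 0.749 q [-0.1   0.44  1.89  0.    0.8  -0.22]
```

Request:
{"api": "send_rows", "payload": {"plan": [[1, -3, 0, 0.2, 0, 0, 75], [0, -2, 10, 0, 0, 0, 75], [0, 0, 10, 0, 0, 0, 75], [0, 0, 5, 0, 0, 0, 75], [0, 0, 0, 0, 0, 0, 75]]}}

```text
t: 21.55
ee_pos: [0.4515, 0.0138, 0.0989]
ee_rot: [3.141, 0.001, 1.689]
wrist_force: [-0.4, 0.6, -0.6]
width: 0.75
```

```bash
python3 go.py .451 .014 .065; python3 - <<'E'
from m import *
t=imaging.snapshot("side");g=t["frame"][130:250,180:350]
cv2.imwrite("pics/s7.png",cv2.resize(g,(680,480)))
E
```

```text
t 21.55 tcp [0.4515 0.0138 0.0989] shift now-axes mm [ 0.3 -0.5 33.9] shift in final axes [ 0.2 -0.5 33.9] turn deg [ 0.06  0.06 -0.2 ] F [-0.4  0.6 -0.6] w 0.75 q [-0.1   0.48  1.92 -0.    0.73 -0.22]
```

View pics/s7.png

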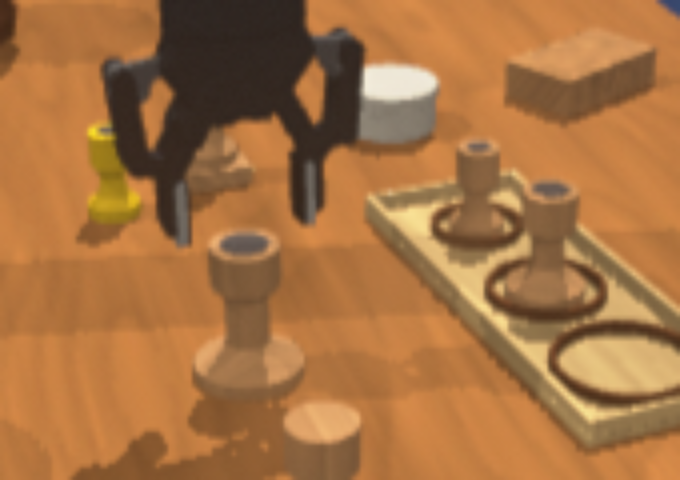

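The jaws are centred over the large one: fingers at crop x≈182 and 310, cup at x≈244.

Request:
{"api": "send_rows", "payload": {"plan": [[0, 0, 8, 0, 0, 0, 75], [0, 0, 8, 0, 0, 0, 75], [0, 0, 8, 0, 0, 0, 75], [0, 0, 3, 0, 0, 0, 75], [0, 0, 0, 0, 0, 0, 75]]}}

```text
t: 22.1
ee_pos: [0.4521, 0.0138, 0.0702]
ee_rot: [3.139, 0.001, 1.689]
wrist_force: [0.0, 0.1, -0.3]
width: 0.753
```

```bash
python3 go.py .451 .014 .065
```

```text
t 22.1 tcp [0.4521 0.0138 0.0702] shift now-axes mm [ 0.4 -1.1  5.2] shift in final axes [ 0.4 -1.1  5.2] turn deg [ 0.12  0.08 -0.2 ] F [ 0.   0.1 -0.3] w 0.753 q [-0.1   0.54  1.95 -0.    0.65 -0.22]
```

Request:
{"api": "send_rows", "payload": {"plan": [[0, -1, 3, 0, 0, 0, 70], [0, 0, 2, 0, 0, 0, 62], [0, 0, 0, 0, 0, 0, 55], [0, 0, 0, 0, 0, 0, 50], [0, 0, 0, 0, 0, 0, 30], [0, 0, 0, 0, 0, 0, 30], [0, 0, 0, 0, 0, 0, 30], [0, 0, 0, 0, 0, 0, 30]]}}

```text
t: 22.9
ee_pos: [0.4515, 0.0136, 0.0655]
ee_rot: [3.138, 0.002, 1.69]
wrist_force: [-0.5, 0.5, -1.1]
width: 0.453
```

Request:
{"api": "send_rows", "payload": {"plan": [[0, 0, -5, 0, 0, 0, 30], [0, 0, -15, 0, 0, 0, 30], [0, 0, -20, 0, 0, 0, 30], [0, 0, -15, 0, 0, 0, 30], [0, 0, -5, 0, 0, 0, 30], [0, 0, 0, 0, 0, 0, 30]]}}

```text
t: 23.5
ee_pos: [0.4507, 0.0137, 0.1283]
ee_rot: [3.14, 0.001, 1.689]
wrist_force: [-0.1, -0.5, -1.9]
width: 0.451
```

```bash
python3 go.py .657 -.049 .125
```

```text
t 23.5 tcp [0.4507 0.0137 0.1283] shift now-axes mm [-86.7 197.4   3.8] shift in final axes [-87.4 197.1   3.3] turn deg [ 0.12  0.07 -0.2 ] F [-0.1 -0.5 -1.9] w 0.451 q [-0.1   0.43  1.9  -0.    0.81 -0.22]
```

Request:
{"api": "send_rows", "payload": {"plan": [[-8, 8, 0, 0, 0, 0, 30], [-14, 16, 0, 0, 0, 0, 30], [-15, 22, 0, 0, 0, 0, 30], [-15, 25, 0, 0, 0, 0, 30], [-15, 25, 0, 0, 0, 0, 30], [-12, 25, 0, 0, 0, 0, 30], [-5, 25, 0, 0, 0, 0, 30], [0, 22, 0, 0, 0, 0, 30], [0, 15, 0, 0, 0, 0, 30], [0, 8, 0, 0, 0, 0, 30], [0, 0, 0, 0, 0, 0, 30]]}}

```text
t: 24.6
ee_pos: [0.659, -0.0553, 0.1171]
ee_rot: [-3.133, -0.001, 1.688]
wrist_force: [-0.9, -0.7, -1.6]
width: 0.452
```

```bash
python3 go.py .657 -.049 .1
```

```text
t 24.6 tcp [ 0.659  -0.0553  0.1171] shift now-axes mm [ 6.5 -1.1 17.1] shift in final axes [ 6.5 -1.2 17.1] turn deg [-0.5  -0.07 -0.26] F [-0.9 -0.7 -1.6] w 0.452 q [-0.17  0.68  1.37 -0.    1.1  -0.29]
```

Request:
{"api": "send_rows", "payload": {"plan": [[3, 0, 0, -0.5, 0, 0, 30], [3, -1, 0, 0, 0, 0, 30], [0, 0, 8, 0, 0, 0, 30], [0, 0, 8, 0, 0, 0, 30], [0, 0, 8, 0, 0, 0, 30], [0, 0, 4, 0, 0, 0, 30], [0, 0, 0, 0, 0, 0, 30]]}}

```text
t: 25.3
ee_pos: [0.6537, -0.0491, 0.0853]
ee_rot: [-3.139, -0.002, 1.688]
wrist_force: [-1.0, -0.0, -0.1]
width: 0.445
```

```bash
python3 go.py .657 -.049 .0705
```

```text
t 25.3 tcp [ 0.6537 -0.0491  0.0853] shift now-axes mm [-0.3  3.4 14.8] shift in final axes [-0.3  3.3 14.8] turn deg [-0.18 -0.13 -0.26] F [-1.  -0.  -0.1] w 0.445 q [-0.17  0.71  1.41  0.    1.02 -0.29]
```

Request:
{"api": "send_rows", "payload": {"plan": [[0, 2, 0, 0, 0, 0, 30], [0, 1, 0, 0, 0, 0, 30], [0, 0, 4, 0, 0, 0, 30], [0, 0, 4, 0, 0, 0, 30], [0, 0, 0, 0, 0, 0, 30]]}}

```text
t: 25.8
ee_pos: [0.6575, -0.0488, 0.0771]
ee_rot: [-3.14, -0.002, 1.688]
wrist_force: [-0.2, -0.1, -2.2]
width: 0.455
```

```bash
python3 go.py .657 -.049 .0705
```

```text
t 25.8 tcp [ 0.6575 -0.0488  0.0771] shift now-axes mm [-0.1 -0.5  6.6] shift in final axes [-0.1 -0.5  6.6] turn deg [-0.11 -0.11 -0.26] F [-0.2 -0.1 -2.2] w 0.455 q [-0.17  0.72  1.41  0.    1.01 -0.28]
```

Request:
{"api": "send_rows", "payload": {"plan": [[0, 0, 2, 0, 0, 0, 30], [0, 0, 2, 0, 0, 0, 30], [0, 0, 1.2, 0, 0, 0, 30], [0, 0, 0.5, 0, 0, 0, 30], [0, 0, 0, 0, 0, 0, 30]]}}

```text
t: 26.3
ee_pos: [0.6574, -0.0489, 0.0709]
ee_rot: [-3.14, -0.002, 1.688]
wrist_force: [-0.1, -0.3, -0.9]
width: 0.449
```

```bash
python3 go.py .657 -.049 .0705
```

```text
t 26.3 tcp [ 0.6574 -0.0489  0.0709] shift now-axes mm [-0.1 -0.4  0.4] shift in final axes [-0.1 -0.4  0.4] turn deg [-0.12 -0.11 -0.27] F [-0.1 -0.3 -0.9] w 0.449 q [-0.17  0.73  1.41  0.    1.   -0.28]
```

Request:
{"api": "send_rows", "payload": {"plan": [[0, 0, 0.4, 0, 0, 0, 30], [0, 0, 0.3, 0, 0, 0, 30], [0, 0, 0, 0, 0, 0, 48], [0, 0, 0, 0, 0, 0, 52], [0, 0, 0, 0, 0, 0, 58], [0, 0, 0, 0, 0, 0, 66], [0, 0, 0, 0, 0, 0, 75], [0, 0, 0, 0, 0, 0, 75], [0, 0, -6, 0, 0, 0, 75], [0, 0, -15, 0, 0, 0, 75], [0, 0, -25, 0, 0, 0, 75], [0, 0, -30, 0, 0, 0, 75], [0, 0, -30, 0, 0, 0, 75], [0, 0, 0, 0, 0, 0, 75]]}}

```text
t: 27.7
ee_pos: [0.6582, -0.0491, 0.1855]
ee_rot: [3.141, -0.001, 1.688]
wrist_force: [-0.3, -1.0, -0.1]
width: 0.75
```

Request:
{"api": "send_rows", "payload": {"plan": [[-10, -20, 0, 0, 0, 0, 75], [-20, -40, 0, 0, 0, 0, 75], [-20, -40, 0, 0, 0, 0, 75], [-20, -40, 0, 0, 0, 0, 75], [-20, -40, 0, 0, 0, 0, 75], [-20, -30, 0, 0, 0, 0, 75], [-20, -20, 0, 0, 0, 0, 75], [0, 0, 0, 0, 0, 0, 75]]}}

```text
t: 28.5
ee_pos: [0.4383, -0.2089, 0.1907]
ee_rot: [3.133, 0.002, 1.691]
wrist_force: [1.4, 0.3, 0.5]
width: 0.751
```

```bash
python3 - <<'E'
from m import *
o=manip.observe(); print(o["t"],o["ee_pos"].round(3))
G=dict(small=[.632,.145],medium=[.644,.048],large=[.657,-.049])
T=imaging.snapshot("top")
for n,(h,rf,rc) in H.items():
    ce,i=bore(T,n,G[n],h+.005,rc); print(n,None if ce is None else ray(T,ce,h+.005).round(4))
for l in ["unfinished_a","wax_tin"]:
    for r in finder.pinpoint(l,"top"): print(l,w_from_cam(T,r["centre"]).round(3))
t=imaging.snapshot("side")["frame"]
cv2.imwrite("pics/s8.png",np.vstack([np.hstack([cv2.resize(t[130:250,240:380],(400,343)),cv2.resize(T["frame"][120:220,170:330],(400,250))[:, :].copy() if 0 else cv2.resize(T["frame"][120:220,170:330],(400,343))])]))
cv2.imwrite("pics/full.png",np.vstack([t]))
E
```

```text
28.5 [ 0.438 -0.209  0.191]
small [0.6324 0.1448 0.065 ]
medium [0.6444 0.0478 0.076 ]
large [ 0.6566 -0.0489  0.087 ]
unfinished_a [ 0.449 -0.179  0.001]
unfinished_a [ 0.484  0.289 -0.002]
wax_tin [0.629 0.345 0.001]
```

View pics/s8.png

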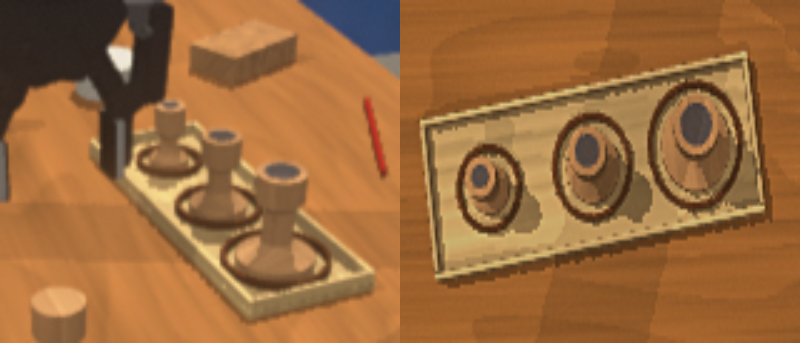

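View pics/full.png

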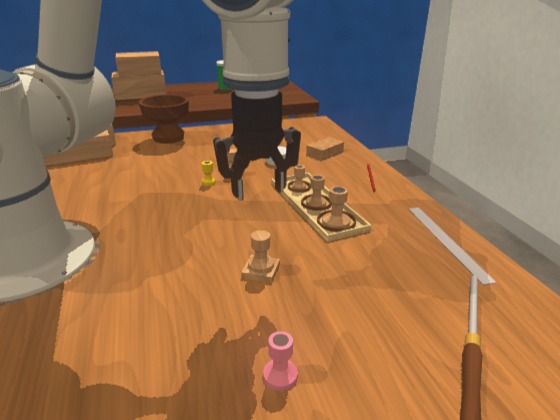

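All three stand upright and centred in their rings, and the bystanders haven't moved. Handing in.

```bash
python3 -c "
from station import ticket; print(ticket.close_job())"
```

```text
the job is handed in; nothing more can be done
None
```

All three finished candlesticks are in the tray, each standing upright in the ring of its own size. I placed the small one first, then the medium, then the large. The job was handed in at about 29 s of the 93 s allowed, with the gripper raised clear of everything.

- **Placement:** in the last top picture the cup centres are within 1 mm of the measured ring centres. The side picture shows all three upright inside their rings.
- **Setting down:** each was lowered until about level with the tray floor before the jaws opened. The wrist force readings stayed at about 2 N or less.
- **Bystanders:** both unfinished ones and the wax tin came out within about 6 mm of their first positions, roughly what the network's accuracy allows. The pink and yellow look-alikes were not touched, and the last side picture shows both still standing.
- **Checks that failed or disagreed:** at the start, my bore search found nothing in the side picture. Side and top measurements of the rings differed by about 2–4 mm, so I relied on the top camera. In the last side view the gripper hid one unfinished candlestick and the tin, so for those two I had only the network's positions from the top picture.

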